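Weigh a voice coil on a two-pan balance

ROBOT

A 7-joint arm with a two-finger parallel gripper is mounted at the origin on the work surface. World frame = base frame: x ahead of the robot, y to its left, z up, the work surface at z = 0. Lengths are in m, angles in rad, forces in N, time in s.
With the tool pointing down it reaches from about 0.425 to 0.925 m from the base axis. Payload 6.8 kg.
Tool frame: the origin (TCP) lies between the finger pads; the fingertips stand finger_overhang ahead of it and the grasp point (between the pads) lies 6 mm ahead of it (finger_overhang is the distance from the TCP to the fingertips, in m); z points along the fingers, y is the line along which they close (so a half turn about z gives the same grasp; the last joint's range is limited). The gripper opens to 85 mm and grips with 20 to 120 N. Pads are 22 mm wide; open, the fingers measure 114 mm over their backs; the gripper's body (76 mm by 85 mm) begins 54 mm behind the grasp point. The pads swing forward as they close: fully open they stand 13 mm farther back than shut.
Start: joints at [-1.427, 0.477, 0.022, 1.555, -0.011, 1.109, -0.083], TCP at [0.168, 0.654, 0.256] pointing down, gripper open.
Joint ranges: [-2.96, 2.96], [-0.34, 2.1], [-1.41, 1.46], [0.24, 2.44], [-1.37, 4.51], [0.17, 1.92], [-2.96, 2.96]. Speed limits (rad/s): [2.39, 2.39, 3.14, 3.14, 3.14, 3.14, 3.14].

INTERFACE

Orientations are given as a unit quaternion [w, x, y, z].
In Python, from station import * gives the robot as it stands.
- The arm moves only by the tool drive_tool, never from a script. Its argument "increments" is a list of rows, each an object of numbers: "claw": the finger opening in m, from 0 to 0.0854; "dx", "dy", "dz": the shift along the tool's x, y, z in m; "wx", "wy", "wz": the turn, a rotation vector about the tool's x, y, z in degrees. A call has 1 to 20 rows; each row shifts and turns the commanded pose from where the row before left it, along the tool's axes as they then stand; what a row does not reach is not made up. A row lasts 1/8 s, in which the tool goes at most 62.5 mm and 10.7 degrees, less where a joint would pass 70% of its speed; a pose out of reach is approached as far as the arm can. A call with a gripper value outside its range is refused whole. The fingers move at their own pace and stop on an object; "newtons" is the grip in N (left out, the last holds). Time passes only in rows, so rows that do not move let the fingers close. It gives the time, the measured TCP pose, the force, the opening and the grip force at its end, in the units of the state.
- get_obs(): the state, without advancing time (a new reading comes with each control period).
- read_camera(name): name is "scene" or "top" or "wrist"; returns (picture, depth): 384x512x3 uint8, red, green, blue; 384x512 float32, m along the optical axis (not along the pixel's ray), 0 where there is no reading.
- calibration(name): a dict with "intrinsics" (3x3 intrinsics, pixels), "R" (3x3) and "t" (3): a world point X has camera coordinates R X + t; the wrist camera has in their place "mount" (4x4, takes a point from camera to tool coordinates, whose origin is the TCP and whose axes are the flange's). Camera axes: x right, y down, z forward; pixel columns grow to the right and rows downward; lengths in m; the calibration is good to about 2 mm. A picture is of the moment at which its call begins: read the wrist's pose just before it. calibration takes no time and is no camera call.
- hand_in(): hands the job in; it is judged then, once.
The state is a dict: "t": time; "q": joint angles; "joint_vel": joint speeds; "joint_torque": joint torques, N m; "eef_pos": TCP position; "tool_rot": TCP orientation; "contact_force": force on the tool from outside, world axes, zero at the start; "torque": the same for the moment, N m; "gripper_width": opening from 0.0 (shut) to 1.0 (fully open); "grasp_force": force on a finger pad.
Only numpy, scipy, OpenCV 4.12 (cv2) and the standard library are available. Lean on these libraries where they do the work, as an engineer would, in place of code of your own. Each camera call takes 0.05 s, during which the arm holds its last target. There are 200 camera calls.

TASK

The big voice coil standing on the balance ought to weigh 700 g. Check it: stand the blue 500 g weight and the yellow 200 g weight upright on the empty pan, setting them down rather than dropping them, so that the beam comes level, and let go. The red 100 g weight is not needed.

Things in the scene. Friction and masses are not known exactly. Their poses are not given: they have to be found in the camera images.
- beam (a joint): Tilt (rad) of the balance's dark beam. 0 = level; negative = empty pan high. Stops at -0.16 and +0.16. Starts at -0.16 under the 700 g coil (white tube, copper winding at its foot, 110 mm across, 85 mm high) on the other pan, stays there with one weight on, and swings level within 2 s once both are on. Turns freely, soft centring spring (0.6 N m/rad); pans 120 mm either side of the pivot.
- pan: The EMPTY pan of the grey balance: flat rimless aluminium disc, 140 mm across, 4 mm thick; always level, sinks 19 mm from its high start (top 130 mm above the table) to level beam (111 mm). Origin on its axis 36 mm BELOW its top face; z up, y level along the beam to the coil pan's centre 240 mm away, x across the beam. Nothing stands higher than it within 150 mm of its centre.
- weight_500: Blue painted 500 g weight standing on the table: upright cylinder 40 mm across, 45 mm high, with a small blue knob on top, 57 mm high in all. Origin at the centre of its underside, z up. Three weights (blue, yellow, red) stand in one group in any order, their centres at least 75 mm apart.
- weight_200: Yellow painted 200 g weight standing on the table: upright cylinder 30 mm across, 34 mm high, with a small yellow knob on top, 46 mm high in all. Origin at the centre of its underside, z up. The similar, still smaller red weight (100 g, 24 mm across) is a bystander.
Not all that is in view belongs to the job. Of the things that look like the weight_500, take the one that is farthest from the robot's base at the start. Of the things that look like the weight_200, the smaller one is meant.

How it is judged:
At the end, for the whole second after the job is handed in: The blue 500 g and the yellow 200 g weights both stand upright (within 10 degrees) and at rest on the pan that was empty, and the beam is at rest and level within 0.06 rad (value of joint beam between -0.06 and 0.06 rad and velocity of joint beam between -0.1 and 0.1 rad/s and horizontal distance between each of weight_500, weight_200 and pan below 0.07 m and z of weight_500 in the frame of pan between 0.03 and 0.042 m and angle between each of weight_500, weight_200's own z axis and vertical below 0.17 rad and linear speed of each of weight_500, weight_200 below 0.03 m/s and z of weight_200 in the frame of pan between 0.03 and 0.042 m); the robot touches nothing.
It fails at once if the blue or yellow weight is dropped: it falls free of the fingers faster than 0.7 m/s, as from 25 mm or more ((linear speed of weight_500 above 0.7 m/s and contact force between weight_500 and the fingers below 0.05 N) or (linear speed of weight_200 above 0.7 m/s and contact force between weight_200 and the fingers below 0.05 N)).
It also fails if it takes over 61 s, if anything falls off the work surface, if the arm or the gripper's body presses on something with over 40 N, if the wrist force passes 120 N, or if a joint passes its speed limit or range.

## Working session

There is one attempt and no reset: what is moved stays moved. The work goes in short steps, Python scripts to look and compute and a tool call to move; the robot and the scene stay as the last step left them, time stands still between calls to the robot, and variables do not carry over. Pictures are saved under pics/ and viewed, at most 10 in all, crops included, and the job is handed in when it is done.

Besides the shell and the picture viewer there is one more tool, called after ">>>" as name(argument=value, ...), one argument or row to a line, values as JSON. drive_tool: Moves the arm, as the interface text tells. Its arguments: {"type":"object","properties":{"increments":{"type":"array","items":{"type":"object","properties":{"claw":{"type":"number"},"dx":{"type":"number"},"dy":{"type":"number"},"dz":{"type":"number"},"wx":{"type":"number"},"wy":{"type":"number"},"wz":{"type":"number"}}}},"newtons":{"type":"number"}},"required":["increments"]}

```bash
mkdir -p pics; cat > h.py <<'E'
from station import *
import numpy as np, cv2
def cloud(name):
    o=get_obs(); im,d=read_camera(name); c=calibration(name); K=np.array(c["intrinsics"])
    v,u=np.mgrid[:d.shape[0],:d.shape[1]]
    P=np.stack([(u-K[0,2])/K[0,0]*d,(v-K[1,2])/K[1,1]*d,d],-1)
    if "R" in c: W=(P-np.array(c["t"]))@np.array(c["R"])
    else:
        from scipy.spatial.transform import Rotation as Ro
        M=np.array(c["mount"]); q=o["tool_rot"]
        W=(P@M[:3,:3].T+M[:3,3])@Ro.from_quat([*q[1:],q[0]]).as_matrix().T+o["eef_pos"]
    W[d==0]=np.nan
    return im,W
E
python3 - <<'E'
from h import *
o=get_obs(); print({k:np.round(v,3) for k,v in o.items()})
print([k for k in dir() if 'overhang' in k], globals().get('finger_overhang'))
ims=[]
for n in("scene","top"):
    im,W=cloud(n); np.savez("/tmp/"+n,im=im,W=W); cv2.imwrite(f"pics/{n}0.png",im[:,:,::-1])
    
E
```

```text
{'t': np.float64(0.0), 'q': array([-1.427,  0.478,  0.022,  1.556, -0.011,  1.109, -0.083]), 'joint_vel': array([-0.002,  0.   ,  0.001,  0.002, -0.001, -0.   , -0.001]), 'joint_torque': array([-1.0000e-03, -5.9646e+01,  1.6070e+00, -2.8119e+01,  1.2000e-02,
        9.0000e-03, -0.0000e+00]), 'eef_pos': array([0.168, 0.653, 0.255]), 'tool_rot': array([-0.   ,  0.126,  0.992, -0.001]), 'contact_force': array([-0.653,  0.518,  0.494]), 'torque': array([-0.002, -0.018, -0.022]), 'grasp_force': np.float64(0.0), 'gripper_width': np.float64(0.998)}
['finger_overhang'] 0.025
```

View pics/scene0.png

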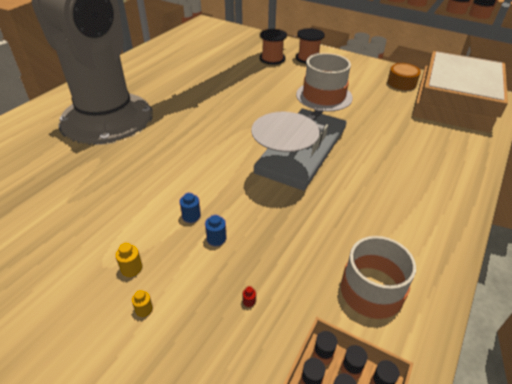

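View pics/top0.png

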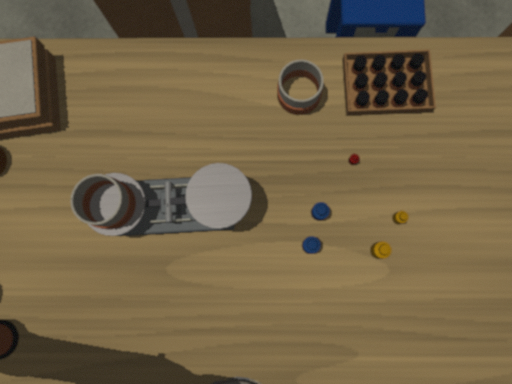

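The scene view shows blues at (190,208) and (216,230), yellows at (128,260) and (142,303), red at (249,296), and the empty pan at (286,132). In the top view the blues are at (321,211) and (312,245), the yellows at (401,217) and (382,250), and the pan at (219,196).

```bash
cat > m.py <<'E'
from h import *
def blobs(im,W):
    hsv=cv2.cvtColor(im,cv2.COLOR_RGB2HSV); out=[]
    for nm,lo,hi in(("blue",(105,150,40),(125,255,255)),("yel",(20,200,110),(32,255,255)),("red",(0,200,80),(4,255,255))):
        m=cv2.inRange(hsv,lo,hi); n,l,s,c=cv2.connectedComponentsWithStats(m)
        for i in range(1,n):
            if s[i,4]<25: continue
            p=W[l==i]; p=p[np.isfinite(p[:,2])]
            p=p[(p[:,2]>.006)&(p[:,2]<.25)]
            if len(p)<20: continue
            zt=np.percentile(p[:,2],98)
            q=p[p[:,2]>zt-.02]
            mid=(np.percentile(q[:,:2],2,0)+np.percentile(q[:,:2],98,0))/2
            print(nm,"px",c[i].round(),"n",len(p),"mid",mid.round(4),"ext",np.ptp(q[:,:2],axis=0).round(3),"top",zt.round(4),"r",np.hypot(*mid).round(3))
if __name__=="__main__":
    for n in("top","scene"):
        z=np.load(f"/tmp/{n}.npz"); im,W=z["im"],z["W"]; print(n); blobs(im,W)
        print("robot end", [W[a].round(3) for a in((196,219),(211,321))])
        m=(W[...,2]>.115)&(W[...,2]<.14)
        k,l,s,c=cv2.connectedComponentsWithStats(m.astype(np.uint8))
        for i in range(1,k):
            if s[i,4]>200:
                p=W[l==i]; print("pan?",c[i].round(),s[i,4],((p.min(0)+p.max(0))/2).round(4),np.ptp(p,axis=0).round(3),np.median(p[:,2]).round(4))
E
python3 m.py
```

```text
top
blue px [320. 211.] n 179 mid [ 0.4933 -0.1898] ext [0.033 0.033] top 0.0602 r 0.529
blue px [311. 245.] n 178 mid [ 0.4168 -0.1683] ext [0.03  0.034] top 0.0605 r 0.449
yel px [401. 217.] n 99 mid [ 0.4812 -0.3762] ext [0.024 0.025] top 0.0492 r 0.611
yel px [382. 250.] n 210 mid [ 0.4051 -0.3271] ext [0.034 0.036] top 0.064 r 0.521
red px [354. 159.] n 34 mid [ 0.6203 -0.2735] ext [0.015 0.016] top 0.0405 r 0.678
robot end [array([0.514, 0.032, 0.131]), array([ 0.492, -0.191,  0.059])]
pan? [218. 195.] 3353 [0.5173 0.0356 0.1312] [0.138 0.138 0.012] 0.1307
pan? [121. 209.] 306 [0.4997 0.2589 0.1275] [0.107 0.078 0.025] 0.131
pan? [ 89. 197.] 245 [0.5041 0.2945 0.1274] [0.089 0.059 0.025] 0.1276
scene
blue px [190. 207.] n 357 mid [ 0.4222 -0.1757] ext [0.035 0.035] top 0.0581 r 0.457
blue px [215. 230.] n 396 mid [ 0.5003 -0.198 ] ext [0.035 0.035] top 0.0584 r 0.538
yel px [127. 258.] n 503 mid [ 0.4113 -0.3317] ext [0.037 0.038] top 0.0626 r 0.528
yel px [140. 299.] n 246 mid [ 0.4859 -0.3823] ext [0.028 0.028] top 0.0477 r 0.618
red px [249. 295.] n 150 mid [ 0.6259 -0.2805] ext [0.02 0.02] top 0.0396 r 0.686
robot end [array([ 0.433, -0.093,  0.001]), array([ 0.639, -0.017,  0.   ])]
pan? [17. 12.] 281 [-0.5377  0.1686  0.1275] [0.057 0.096 0.025] 0.1275
pan? [96. 84.] 559 [ 0.0182 -0.0113  0.1274] [0.106 0.119 0.025] 0.1274
pan? [325.  90.] 458 [0.5039 0.2603 0.1275] [0.107 0.087 0.025] 0.1286
pan? [285. 132.] 2145 [0.5184 0.0331 0.1292] [0.139 0.141 0.008] 0.1304
```

>>> drive_tool(
  increments=[
    {"dx": -0.04,"dy": -0.02,"dz": -0.005,"claw": 0.085},
    {"dx": -0.045,"dy": -0.024,"dz": -0.005},
    {"dx": -0.045,"dy": -0.024,"dz": -0.005},
    {"dx": -0.045,"dy": -0.024},
    {"dx": -0.045,"dy": -0.024},
    {"dx": -0.045,"dy": -0.024},
    {"dx": -0.045,"dy": -0.024},
    {"dx": -0.045,"dy": -0.024},
    {"dx": -0.04,"dy": -0.023},
  ],
)

```text
schema error: expected keys claw, dx, dy, dz, wx, wy, wz
```

```bash
cat > go.py <<'E'
from h import *
from scipy.spatial.transform import Rotation as Ro
import sys
o=get_obs(); q=o["tool_rot"]; R=Ro.from_quat([*q[1:],q[0]]).as_matrix()
print("t",o["t"],"tcp",o["eef_pos"].round(4),"q",o["q"].round(2),"w",o["gripper_width"].round(3),"gf",o["grasp_force"].round(1),"F",o["contact_force"].round(1)); print(R.round(3).tolist())
if len(sys.argv)>3:
    print("delta tool",(R.T@(np.array(list(map(float,sys.argv[1:4])))-o["eef_pos"])).round(4))
E
python3 go.py 0.497 -0.193 0.255
```

```text
Traceback (most recent call last):
  File "go.py", line 5, in <module>
    print("t",o["t"],"tcp",o["eef_pos"].round(4),"q",o["q"].round(2),"w",o["gripper_width"].round(3),"gf",o["grasp_force"].round(1),"F",o["contact_force"].round(1)); print(R.round(3).tolist())
                                                                         ^^^^^^^^^^^^^^^^^^^^^^^^
AttributeError: 'float' object has no attribute 'round'
```

All keys are needed in every row.

>>> drive_tool(
  increments=[
    {"claw": 0.085,"dx": -0.04,"dy": -0.02,"dz": -0.005,"wx": 0,"wy": 0,"wz": 0},
    {"claw": 0.085,"dx": -0.045,"dy": -0.024,"dz": -0.005,"wx": 0,"wy": 0,"wz": 0},
    {"claw": 0.085,"dx": -0.045,"dy": -0.024,"dz": -0.005,"wx": 0,"wy": 0,"wz": 0},
    {"claw": 0.085,"dx": -0.045,"dy": -0.024,"dz": 0,"wx": 0,"wy": 0,"wz": 0},
    {"claw": 0.085,"dx": -0.045,"dy": -0.024,"dz": 0,"wx": 0,"wy": 0,"wz": 0},
    {"claw": 0.085,"dx": -0.045,"dy": -0.024,"dz": 0,"wx": 0,"wy": 0,"wz": 0},
    {"claw": 0.085,"dx": -0.045,"dy": -0.024,"dz": 0,"wx": 0,"wy": 0,"wz": 0},
    {"claw": 0.085,"dx": -0.045,"dy": -0.024,"dz": 0,"wx": 0,"wy": 0,"wz": 0},
    {"claw": 0.085,"dx": -0.04,"dy": -0.023,"dz": 0,"wx": 0,"wy": 0,"wz": 0},
  ],
)

```text
t: 1.23
eef_pos: [0.4993, 0.3493, 0.271]
tool_rot: [-0.0, 0.126, 0.992, -0.0]
contact_force: [0.6, 1.4, -0.9]
gripper_width: 0.997
grasp_force: 0.0
```

```bash
sed -i 's/o\["gripper_width"\].round(3)/round(float(o["gripper_width"]),3)/; s/o\["grasp_force"\].round(1)/round(float(o["grasp_force"]),1)/' go.py
python3 go.py 0.497 -0.193 0.27
```

```text
t 1.225 tcp [0.4993 0.3493 0.271 ] q [-0.84  0.36  0.17  1.71 -0.07  1.08  0.66] w 0.997 gf 0.0 F [ 0.6  1.4 -0.9]
[[-0.968, 0.25, -0.0], [0.25, 0.968, -0.001], [0.0, -0.001, -1.0]]
delta tool [-0.1332 -0.5256  0.0013]
```

>>> drive_tool(
  increments=[
    {"claw": 0.085,"dx": -0.008,"dy": -0.03,"dz": 0,"wx": 0,"wy": 0,"wz": 0},
    {"claw": 0.085,"dx": -0.0125,"dy": -0.0495,"dz": 0,"wx": 0,"wy": 0,"wz": 0},
    {"claw": 0.085,"dx": -0.0125,"dy": -0.0495,"dz": 0,"wx": 0,"wy": 0,"wz": 0},
    {"claw": 0.085,"dx": -0.0125,"dy": -0.0495,"dz": 0,"wx": 0,"wy": 0,"wz": 0},
    {"claw": 0.085,"dx": -0.0125,"dy": -0.0495,"dz": 0,"wx": 0,"wy": 0,"wz": 0},
    {"claw": 0.085,"dx": -0.0125,"dy": -0.0495,"dz": 0,"wx": 0,"wy": 0,"wz": 0},
    {"claw": 0.085,"dx": -0.0125,"dy": -0.0495,"dz": 0,"wx": 0,"wy": 0,"wz": 0},
    {"claw": 0.085,"dx": -0.0125,"dy": -0.0495,"dz": 0,"wx": 0,"wy": 0,"wz": 0},
    {"claw": 0.085,"dx": -0.0125,"dy": -0.0495,"dz": 0,"wx": 0,"wy": 0,"wz": 0},
    {"claw": 0.085,"dx": -0.0125,"dy": -0.0495,"dz": 0.02,"wx": 0,"wy": 0,"wz": 0},
    {"claw": 0.085,"dx": -0.0125,"dy": -0.05,"dz": 0.03,"wx": 0,"wy": 0,"wz": 0},
    {"claw": 0.085,"dx": 0,"dy": 0,"dz": 0.03,"wx": 0,"wy": 0,"wz": 0},
    {"claw": 0.085,"dx": 0,"dy": 0,"dz": 0,"wx": 0,"wy": 0,"wz": 0},
    {"claw": 0.085,"dx": 0,"dy": 0,"dz": 0,"wx": 0,"wy": 0,"wz": 0},
  ],
)

```text
t: 2.98
eef_pos: [0.4966, -0.1905, 0.1921]
tool_rot: [0.0, 0.125, 0.992, 0.0]
contact_force: [-0.0, 0.5, -0.4]
gripper_width: 0.997
grasp_force: 0.0
```

```bash
python3 go.py 0.497 -0.193 0.025; python3 - <<'E'
from m import *
im,W=cloud("wrist"); cv2.imwrite("pics/w1.png",im[:,:,::-1]); blobs(im,W)
E
```

```text
t 2.975 tcp [ 0.4966 -0.1905  0.1921] q [-0.11  0.34  0.44  1.99 -0.19  0.86  1.75] w 0.997 gf 0.0 F [-0.   0.5 -0.4]
[[-0.969, 0.248, 0.001], [0.248, 0.969, 0.0], [-0.001, 0.0, -1.0]]
delta tool [-0.0009 -0.0023  0.1671]
blue px [258.  89.] n 1842 mid [ 0.419  -0.1692] ext [0.038 0.038] top 0.0576 r 0.452
blue px [256. 184.] n 1560 mid [ 0.4963 -0.191 ] ext [0.038 0.038] top 0.0575 r 0.532
yel px [ 55. 127.] n 496 mid [ 0.4069 -0.3353] ext [0.037 0.02 ] top 0.0618 r 0.527
yel px [ 59. 219.] n 657 mid [ 0.4841 -0.3771] ext [0.029 0.029] top 0.0466 r 0.614
red px [209. 315.] n 252 mid [ 0.6238 -0.2753] ext [0.021 0.022] top 0.0385 r 0.682
```

View pics/w1.png

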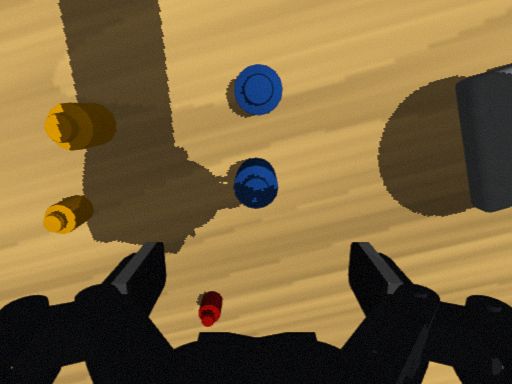

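Wrist view: target blue at (256,184), the other blue at (258,89), small yellow at (60,219). The tool is centred over the right blue weight, so I'll go down and grip.

>>> drive_tool(
  newtons=60,
  increments=[
    {"claw": 0.085,"dx": 0,"dy": 0,"dz": 0.03,"wx": 0,"wy": 0,"wz": 0},
    {"claw": 0.085,"dx": 0,"dy": 0,"dz": 0.04,"wx": 0,"wy": 0,"wz": 0},
    {"claw": 0.085,"dx": 0,"dy": 0,"dz": 0.04,"wx": 0,"wy": 0,"wz": 0},
    {"claw": 0.085,"dx": 0,"dy": 0,"dz": 0.03,"wx": 0,"wy": 0,"wz": 0},
    {"claw": 0.085,"dx": 0,"dy": 0,"dz": 0.018,"wx": 0,"wy": 0,"wz": 0},
    {"claw": 0.085,"dx": 0,"dy": 0,"dz": 0,"wx": 0,"wy": 0,"wz": 0},
    {"claw": 0.06,"dx": 0,"dy": 0,"dz": 0,"wx": 0,"wy": 0,"wz": 0},
    {"claw": 0.045,"dx": 0,"dy": 0,"dz": 0,"wx": 0,"wy": 0,"wz": 0},
    {"claw": 0.02,"dx": 0,"dy": 0,"dz": 0,"wx": 0,"wy": 0,"wz": 0},
    {"claw": 0.02,"dx": 0,"dy": 0,"dz": 0,"wx": 0,"wy": 0,"wz": 0},
    {"claw": 0.02,"dx": 0,"dy": 0,"dz": 0,"wx": 0,"wy": 0,"wz": 0},
    {"claw": 0.02,"dx": 0,"dy": 0,"dz": 0,"wx": 0,"wy": 0,"wz": 0},
  ],
)

```text
t: 4.53
eef_pos: [0.4967, -0.1914, 0.0345]
tool_rot: [0.001, 0.126, 0.992, 0.0]
contact_force: [-1.5, 0.4, 8.1]
gripper_width: 0.453
grasp_force: 59.4
```

```bash
python3 go.py 0.497 -0.193 0.25
```

```text
t 4.525 tcp [ 0.4967 -0.1914  0.0345] q [ 0.    0.59  0.31  2.07 -0.35  0.53  1.89] w 0.453 gf 59.4 F [-1.5  0.4  8.1]
[[-0.968, 0.249, 0.002], [0.249, 0.968, -0.0], [-0.002, 0.0, -1.0]]
delta tool [-0.0011 -0.0014 -0.2155]
```

>>> drive_tool(
  increments=[
    {"claw": 0.02,"dx": 0,"dy": 0,"dz": -0.01,"wx": 0,"wy": 0,"wz": 0},
    {"claw": 0.02,"dx": 0,"dy": 0,"dz": -0.03,"wx": 0,"wy": 0,"wz": 0},
    {"claw": 0.02,"dx": 0,"dy": 0,"dz": -0.04,"wx": 0,"wy": 0,"wz": 0},
    {"claw": 0.02,"dx": 0,"dy": 0,"dz": -0.04,"wx": 0,"wy": 0,"wz": 0},
    {"claw": 0.02,"dx": 0,"dy": 0,"dz": -0.04,"wx": 0,"wy": 0,"wz": 0},
    {"claw": 0.02,"dx": 0,"dy": 0,"dz": -0.02,"wx": 0,"wy": 0,"wz": 0},
    {"claw": 0.02,"dx": 0.001,"dy": 0.022,"dz": 0,"wx": 0,"wy": 0,"wz": 0},
    {"claw": 0.02,"dx": 0.001,"dy": 0.037,"dz": 0,"wx": 0,"wy": 0,"wz": 0},
    {"claw": 0.02,"dx": 0.001,"dy": 0.037,"dz": 0,"wx": 0,"wy": 0,"wz": 0},
    {"claw": 0.02,"dx": 0.001,"dy": 0.037,"dz": 0,"wx": 0,"wy": 0,"wz": 0},
    {"claw": 0.02,"dx": 0,"dy": 0.037,"dz": 0,"wx": 0,"wy": 0,"wz": 0},
    {"claw": 0.02,"dx": 0,"dy": 0.033,"dz": 0,"wx": 0,"wy": 0,"wz": 0},
    {"claw": 0.02,"dx": 0,"dy": 0.02,"dz": 0,"wx": 0,"wy": 0,"wz": 0},
    {"claw": 0.02,"dx": 0,"dy": 0,"dz": 0,"wx": 0,"wy": 0,"wz": 0},
    {"claw": 0.02,"dx": 0,"dy": 0,"dz": 0,"wx": 0,"wy": 0,"wz": 0},
  ],
)

```text
t: 6.4
eef_pos: [0.5472, 0.0242, 0.2132]
tool_rot: [-0.0, 0.126, 0.992, -0.001]
contact_force: [-0.7, -0.5, -4.7]
gripper_width: 0.453
grasp_force: 61.6
```

```bash
python3 go.py 0.549 0.026 0.165; python3 - <<'E'
from m import *
im,W=cloud("scene"); cv2.imwrite("pics/s1.png",cv2.resize(im[40:240,150:400,::-1],None,fx=3,fy=3)); blobs(im,W)
E
```

```text
t 6.4 tcp [0.5472 0.0242 0.2132] q [-0.47  0.33  0.38  1.93 -0.15  0.92  1.31] w 0.453 gf 61.6 F [-0.7 -0.5 -4.7]
[[-0.968, 0.251, -0.001], [0.251, 0.968, -0.001], [0.0, -0.001, -1.0]]
delta tool [-0.0013  0.0023  0.0482]
blue px [302. 104.] n 244 mid [0.5578 0.0196] ext [0.019 0.038] top 0.2362 r 0.558
blue px [190. 207.] n 373 mid [ 0.4209 -0.1759] ext [0.036 0.033] top 0.0585 r 0.456
yel px [128. 259.] n 629 mid [ 0.4115 -0.3316] ext [0.037 0.039] top 0.0627 r 0.529
yel px [141. 302.] n 352 mid [ 0.486  -0.3819] ext [0.028 0.029] top 0.0475 r 0.618
red px [249. 296.] n 157 mid [ 0.6261 -0.2807] ext [0.021 0.02 ] top 0.0394 r 0.686
```

View pics/s1.png

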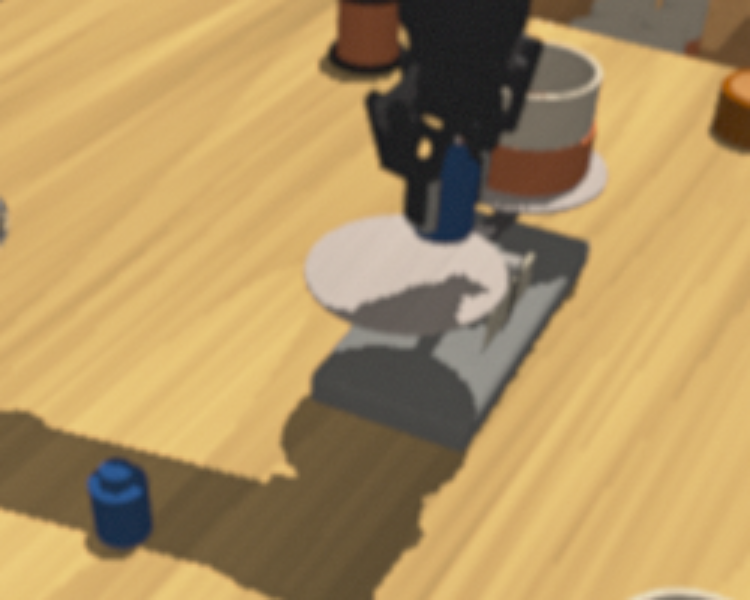

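The blue weight is held upright over the far half of the pan, at crop pixel (445,200). Now lowering it.

>>> drive_tool(
  increments=[
    {"claw": 0.02,"dx": 0,"dy": 0.001,"dz": 0.015,"wx": 0,"wy": 0,"wz": 0},
    {"claw": 0.02,"dx": 0,"dy": 0.001,"dz": 0.015,"wx": 0,"wy": 0,"wz": 0},
    {"claw": 0.02,"dx": 0,"dy": 0,"dz": 0.01,"wx": 0,"wy": 0,"wz": 0},
    {"claw": 0.02,"dx": 0,"dy": 0,"dz": 0.005,"wx": 0,"wy": 0,"wz": 0},
    {"claw": 0.02,"dx": 0,"dy": 0,"dz": 0.002,"wx": 0,"wy": 0,"wz": 0},
    {"claw": 0.02,"dx": 0,"dy": 0,"dz": 0.001,"wx": 0,"wy": 0,"wz": 0},
    {"claw": 0.02,"dx": 0,"dy": 0,"dz": 0,"wx": 0,"wy": 0,"wz": 0},
    {"claw": 0.02,"dx": 0,"dy": 0,"dz": 0,"wx": 0,"wy": 0,"wz": 0},
  ],
)

```text
t: 7.45
eef_pos: [0.5484, 0.0278, 0.1656]
tool_rot: [0.0, 0.126, 0.992, 0.0]
contact_force: [0.2, -0.1, -4.9]
gripper_width: 0.451
grasp_force: 61.6
```

>>> drive_tool(
  increments=[
    {"claw": 0.02,"dx": 0,"dy": 0,"dz": 0.001,"wx": 0,"wy": 0,"wz": 0},
    {"claw": 0.02,"dx": 0,"dy": 0,"dz": 0.001,"wx": 0,"wy": 0,"wz": 0},
    {"claw": 0.02,"dx": 0,"dy": 0,"dz": 0,"wx": 0,"wy": 0,"wz": 0},
    {"claw": 0.02,"dx": 0,"dy": 0,"dz": 0,"wx": 0,"wy": 0,"wz": 0},
  ],
)

```text
t: 7.95
eef_pos: [0.5485, 0.0277, 0.1636]
tool_rot: [0.0, 0.126, 0.992, 0.0]
contact_force: [-1.1, -0.0, 0.8]
gripper_width: 0.45
grasp_force: 62.2
```

>>> drive_tool(
  increments=[
    {"claw": 0.042,"dx": 0,"dy": 0,"dz": 0,"wx": 0,"wy": 0,"wz": 0},
    {"claw": 0.046,"dx": 0,"dy": 0,"dz": 0,"wx": 0,"wy": 0,"wz": 0},
    {"claw": 0.055,"dx": 0,"dy": 0,"dz": 0,"wx": 0,"wy": 0,"wz": 0},
    {"claw": 0.07,"dx": 0,"dy": 0,"dz": 0,"wx": 0,"wy": 0,"wz": 0},
    {"claw": 0.07,"dx": 0,"dy": 0,"dz": -0.01,"wx": 0,"wy": 0,"wz": 0},
    {"claw": 0.07,"dx": 0,"dy": 0,"dz": -0.03,"wx": 0,"wy": 0,"wz": 0},
    {"claw": 0.07,"dx": 0,"dy": 0,"dz": -0.04,"wx": 0,"wy": 0,"wz": 0},
    {"claw": 0.07,"dx": 0,"dy": 0,"dz": -0.02,"wx": 0,"wy": 0,"wz": 0},
    {"claw": 0.07,"dx": 0,"dy": 0,"dz": 0,"wx": 0,"wy": 0,"wz": 0},
  ],
)

```text
t: 9.07
eef_pos: [0.5493, 0.0278, 0.2654]
tool_rot: [0.002, 0.126, 0.992, 0.001]
contact_force: [-0.7, 0.6, -0.3]
gripper_width: 0.818
grasp_force: 0.0
```

```bash
python3 go.py 0.4841 -0.3775 0.19; python3 - <<'E'
from m import *
for n in("wrist","scene"):
    im,W=cloud(n); cv2.imwrite(f"pics/{n}2.png",im[:,:,::-1]); print(n); blobs(im,W)
m=(W[...,2]>.115)&(W[...,2]<.14); print(np.median(W[118:140,260:290,2]))
E
```

```text
t 9.075 tcp [0.5493 0.0278 0.2654] q [-0.49  0.27  0.4   1.87 -0.12  1.02  1.28] w 0.818 gf 0.0 F [-0.7  0.6 -0.3]
[[-0.968, 0.249, 0.004], [0.249, 0.968, 0.001], [-0.004, 0.002, -1.0]]
delta tool [-0.0376 -0.4089  0.0747]
wrist
blue px [42. 95.] n 894 mid [ 0.4185 -0.1661] ext [0.038 0.037] top 0.0576 r 0.45
blue px [257. 200.] n 2239 mid [0.548  0.0285] ext [0.038 0.038] top 0.1875 r 0.549
red px [ 44. 280.] n 182 mid [ 0.6239 -0.273 ] ext [0.022 0.021] top 0.0382 r 0.681
scene
blue px [298. 125.] n 374 mid [0.5512 0.0197] ext [0.034 0.032] top 0.1877 r 0.552
blue px [189. 207.] n 356 mid [ 0.4222 -0.1756] ext [0.036 0.033] top 0.0582 r 0.457
yel px [128. 259.] n 630 mid [ 0.4112 -0.3319] ext [0.037 0.039] top 0.0628 r 0.528
yel px [141. 302.] n 337 mid [ 0.4865 -0.3818] ext [0.028 0.028] top 0.048 r 0.618
red px [249. 296.] n 159 mid [ 0.6258 -0.2804] ext [0.02  0.019] top 0.0398 r 0.686
0.13045481540952297
```

View pics/scene2.png

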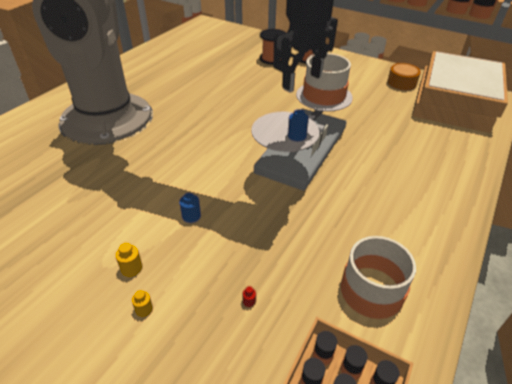

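The blue weight stands upright on the pan at (298,125), with its top at 187 mm as expected. Next, the small yellow.

>>> drive_tool(
  increments=[
    {"claw": 0.08,"dx": -0.003,"dy": -0.03,"dz": 0,"wx": 0,"wy": 0,"wz": 0},
    {"claw": 0.08,"dx": -0.004,"dy": -0.046,"dz": 0,"wx": 0,"wy": 0,"wz": 0},
    {"claw": 0.08,"dx": -0.004,"dy": -0.046,"dz": 0,"wx": 0,"wy": 0,"wz": 0},
    {"claw": 0.08,"dx": -0.004,"dy": -0.046,"dz": 0,"wx": 0,"wy": 0,"wz": 0},
    {"claw": 0.08,"dx": -0.004,"dy": -0.046,"dz": 0.01,"wx": 0,"wy": 0,"wz": 0},
    {"claw": 0.08,"dx": -0.004,"dy": -0.046,"dz": 0.02,"wx": 0,"wy": 0,"wz": 0},
    {"claw": 0.08,"dx": -0.004,"dy": -0.046,"dz": 0.02,"wx": 0,"wy": 0,"wz": 0},
    {"claw": 0.08,"dx": -0.004,"dy": -0.046,"dz": 0.02,"wx": 0,"wy": 0,"wz": 0},
    {"claw": 0.08,"dx": -0.004,"dy": -0.04,"dz": 0.02,"wx": 0,"wy": 0,"wz": 0},
    {"claw": 0.08,"dx": -0.003,"dy": -0.017,"dz": 0,"wx": 0,"wy": 0,"wz": 0},
    {"claw": 0.08,"dx": 0,"dy": 0,"dz": 0,"wx": 0,"wy": 0,"wz": 0},
    {"claw": 0.08,"dx": 0,"dy": 0,"dz": 0,"wx": 0,"wy": 0,"wz": 0},
  ],
)

```text
t: 10.68
eef_pos: [0.4842, -0.376, 0.1736]
tool_rot: [0.0, 0.125, 0.992, 0.001]
contact_force: [-0.5, -0.6, 0.0]
gripper_width: 0.937
grasp_force: 0.0
```

```bash
python3 go.py 0.4841 -0.3775 0.031; python3 - <<'E'
from m import *
im,W=cloud("wrist"); blobs(im,W)
E
```

```text
t 10.675 tcp [ 0.4842 -0.376   0.1736] q [ 0.19  0.5   0.49  1.81 -0.3   0.9   2.14] w 0.937 gf 0.0 F [-0.5 -0.6  0. ]
[[-0.969, 0.247, 0.001], [0.247, 0.969, 0.001], [-0.0, 0.001, -1.0]]
delta tool [-0.0002 -0.0016  0.1426]
blue px [498.  41.] n 1223 mid [ 0.4191 -0.1785] ext [0.038 0.023] top 0.0567 r 0.456
yel px [292.  81.] n 2021 mid [ 0.4083 -0.3294] ext [0.039 0.039] top 0.0617 r 0.525
yel px [254. 181.] n 342 mid [ 0.4778 -0.3779] ext [0.015 0.027] top 0.0464 r 0.609
```

>>> drive_tool(
  newtons=50,
  increments=[
    {"claw": 0.08,"dx": 0,"dy": -0.001,"dz": 0.03,"wx": 0,"wy": 0,"wz": 0},
    {"claw": 0.08,"dx": 0,"dy": 0,"dz": 0.04,"wx": 0,"wy": 0,"wz": 0},
    {"claw": 0.08,"dx": 0,"dy": 0,"dz": 0.035,"wx": 0,"wy": 0,"wz": 0},
    {"claw": 0.08,"dx": 0,"dy": 0,"dz": 0.025,"wx": 0,"wy": 0,"wz": 0},
    {"claw": 0.08,"dx": 0,"dy": 0,"dz": 0.012,"wx": 0,"wy": 0,"wz": 0},
    {"claw": 0.08,"dx": 0,"dy": 0,"dz": 0,"wx": 0,"wy": 0,"wz": 0},
    {"claw": 0.05,"dx": 0,"dy": 0,"dz": 0,"wx": 0,"wy": 0,"wz": 0},
    {"claw": 0.035,"dx": 0,"dy": 0,"dz": 0,"wx": 0,"wy": 0,"wz": 0},
    {"claw": 0.015,"dx": 0,"dy": 0,"dz": 0,"wx": 0,"wy": 0,"wz": 0},
    {"claw": 0.015,"dx": 0,"dy": 0,"dz": 0,"wx": 0,"wy": 0,"wz": 0},
    {"claw": 0.015,"dx": 0,"dy": 0,"dz": 0,"wx": 0,"wy": 0,"wz": 0},
    {"claw": 0.015,"dx": 0,"dy": 0,"dz": 0,"wx": 0,"wy": 0,"wz": 0},
    {"claw": 0.015,"dx": 0,"dy": 0,"dz": 0,"wx": 0,"wy": 0,"wz": 0},
  ],
)

```text
t: 12.35
eef_pos: [0.4833, -0.379, 0.0323]
tool_rot: [0.001, 0.126, 0.992, -0.0]
contact_force: [-1.0, 0.5, 4.9]
gripper_width: 0.333
grasp_force: 49.1
```

```bash
python3 go.py 0.484 0.045 0.031
```

```text
t 12.35 tcp [ 0.4833 -0.379   0.0323] q [ 0.28  0.7   0.39  1.87 -0.41  0.65  2.24] w 0.333 gf 49.1 F [-1.   0.5  4.9]
[[-0.968, 0.249, 0.001], [0.249, 0.968, -0.0], [-0.001, 0.0, -1.0]]
delta tool [0.105  0.4108 0.0012]
```

>>> drive_tool(
  increments=[
    {"claw": 0.015,"dx": 0,"dy": 0,"dz": -0.01,"wx": 0,"wy": 0,"wz": 0},
    {"claw": 0.015,"dx": 0,"dy": 0,"dz": -0.03,"wx": 0,"wy": 0,"wz": 0},
    {"claw": 0.015,"dx": 0,"dy": 0,"dz": -0.045,"wx": 0,"wy": 0,"wz": 0},
    {"claw": 0.015,"dx": 0,"dy": 0,"dz": -0.045,"wx": 0,"wy": 0,"wz": 0},
    {"claw": 0.015,"dx": 0,"dy": 0,"dz": -0.04,"wx": 0,"wy": 0,"wz": 0},
    {"claw": 0.015,"dx": 0.005,"dy": 0.02,"dz": -0.03,"wx": 0,"wy": 0,"wz": 0},
    {"claw": 0.015,"dx": 0.0105,"dy": 0.041,"dz": 0,"wx": 0,"wy": 0,"wz": 0},
    {"claw": 0.015,"dx": 0.0105,"dy": 0.041,"dz": 0,"wx": 0,"wy": 0,"wz": 0},
    {"claw": 0.015,"dx": 0.0105,"dy": 0.041,"dz": 0,"wx": 0,"wy": 0,"wz": 0},
    {"claw": 0.015,"dx": 0.0105,"dy": 0.041,"dz": 0,"wx": 0,"wy": 0,"wz": 0},
    {"claw": 0.015,"dx": 0.0105,"dy": 0.041,"dz": 0,"wx": 0,"wy": 0,"wz": 0},
    {"claw": 0.015,"dx": 0.0105,"dy": 0.041,"dz": 0,"wx": 0,"wy": 0,"wz": 0},
    {"claw": 0.015,"dx": 0.0105,"dy": 0.041,"dz": 0,"wx": 0,"wy": 0,"wz": 0},
    {"claw": 0.015,"dx": 0.0105,"dy": 0.041,"dz": 0,"wx": 0,"wy": 0,"wz": 0},
    {"claw": 0.015,"dx": 0.0105,"dy": 0.041,"dz": 0,"wx": 0,"wy": 0,"wz": 0},
    {"claw": 0.015,"dx": 0.005,"dy": 0.021,"dz": 0,"wx": 0,"wy": 0,"wz": 0},
    {"claw": 0.015,"dx": 0,"dy": 0,"dz": 0,"wx": 0,"wy": 0,"wz": 0},
    {"claw": 0.015,"dx": 0,"dy": 0,"dz": 0,"wx": 0,"wy": 0,"wz": 0},
  ],
)

```text
t: 14.6
eef_pos: [0.4836, 0.0431, 0.2314]
tool_rot: [0.0, 0.126, 0.992, -0.0]
contact_force: [0.2, -0.7, -1.5]
gripper_width: 0.334
grasp_force: 49.7
```

```bash
python3 go.py 0.484 0.044 0.164; python3 - <<'E'
from m import *
for n in("wrist","scene"):
    im,W=cloud(n); cv2.imwrite(f"pics/{n}3.png",im[:,:,::-1]); print(n); blobs(im,W)
E
```

```text
t 14.6 tcp [0.4836 0.0431 0.2314] q [-0.56  0.2   0.39  2.05 -0.09  0.92  1.2 ] w 0.334 gf 49.7 F [ 0.2 -0.7 -1.5]
[[-0.968, 0.25, -0.0], [0.25, 0.968, -0.0], [-0.0, -0.0, -1.0]]
delta tool [-0.0002  0.001   0.0674]
wrist
blue px [ 45. 164.] n 1862 mid [ 0.4187 -0.1644] ext [0.037 0.037] top 0.0573 r 0.45
blue px [260. 319.] n 1630 mid [0.5476 0.0286] ext [0.031 0.038] top 0.1875 r 0.548
scene
blue px [298. 125.] n 407 mid [0.551  0.0219] ext [0.035 0.037] top 0.188 r 0.551
blue px [190. 207.] n 388 mid [ 0.4215 -0.1746] ext [0.036 0.035] top 0.0581 r 0.456
yel px [277.  86.] n 79 mid [0.4927 0.0364] ext [0.012 0.018] top 0.2361 r 0.494
yel px [128. 259.] n 615 mid [ 0.4108 -0.3317] ext [0.036 0.04 ] top 0.0626 r 0.528
red px [249. 296.] n 158 mid [ 0.6266 -0.28  ] ext [0.019 0.02 ] top 0.0393 r 0.686
```

View pics/scene3.png

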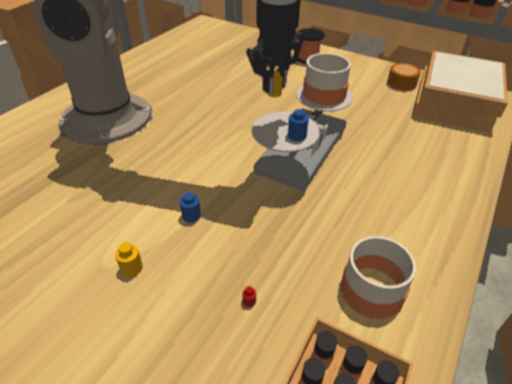

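The yellow weight is held over the near half of the pan at (277,86). I'll lower it to contact, then ride the pan slowly down to about level.

>>> drive_tool(
  increments=[
    {"claw": 0.015,"dx": 0,"dy": 0,"dz": 0.015,"wx": 0,"wy": 0,"wz": 0},
    {"claw": 0.015,"dx": 0,"dy": 0,"dz": 0.02,"wx": 0,"wy": 0,"wz": 0},
    {"claw": 0.015,"dx": 0,"dy": 0,"dz": 0.015,"wx": 0,"wy": 0,"wz": 0},
    {"claw": 0.015,"dx": 0,"dy": 0,"dz": 0.01,"wx": 0,"wy": 0,"wz": 0},
    {"claw": 0.015,"dx": 0,"dy": 0,"dz": 0.005,"wx": 0,"wy": 0,"wz": 0},
    {"claw": 0.015,"dx": 0,"dy": 0,"dz": 0.003,"wx": 0,"wy": 0,"wz": 0},
    {"claw": 0.015,"dx": 0,"dy": 0,"dz": 0.002,"wx": 0,"wy": 0,"wz": 0},
    {"claw": 0.015,"dx": 0,"dy": 0,"dz": 0.002,"wx": 0,"wy": 0,"wz": 0},
    {"claw": 0.015,"dx": 0,"dy": 0,"dz": 0.002,"wx": 0,"wy": 0,"wz": 0},
    {"claw": 0.015,"dx": 0,"dy": 0,"dz": 0.002,"wx": 0,"wy": 0,"wz": 0},
    {"claw": 0.015,"dx": 0,"dy": 0,"dz": 0.002,"wx": 0,"wy": 0,"wz": 0},
    {"claw": 0.015,"dx": 0,"dy": 0,"dz": 0.002,"wx": 0,"wy": 0,"wz": 0},
    {"claw": 0.015,"dx": 0,"dy": 0,"dz": 0.002,"wx": 0,"wy": 0,"wz": 0},
    {"claw": 0.015,"dx": 0,"dy": 0,"dz": 0.002,"wx": 0,"wy": 0,"wz": 0},
    {"claw": 0.015,"dx": 0,"dy": 0,"dz": 0.002,"wx": 0,"wy": 0,"wz": 0},
    {"claw": 0.015,"dx": 0,"dy": 0,"dz": 0,"wx": 0,"wy": 0,"wz": 0},
    {"claw": 0.015,"dx": 0,"dy": 0,"dz": 0,"wx": 0,"wy": 0,"wz": 0},
  ],
)

```text
t: 16.82
eef_pos: [0.4837, 0.0445, 0.1453]
tool_rot: [-0.0, 0.126, 0.992, 0.0]
contact_force: [0.2, -0.3, 0.2]
gripper_width: 0.334
grasp_force: 49.8
```

```bash
python3 go.py 0.484 0.044 0.144; python3 - <<'E'
from m import *
im,W=cloud("scene"); blobs(im,W)
E
```

```text
t 16.825 tcp [0.4837 0.0445 0.1453] q [-0.52  0.33  0.35  2.12 -0.17  0.72  1.27] w 0.334 gf 49.8 F [ 0.2 -0.3  0.2]
[[-0.968, 0.249, -0.0], [0.249, 0.968, 0.0], [0.0, 0.0, -1.0]]
delta tool [-0.0004 -0.0004  0.0013]
blue px [297. 132.] n 386 mid [0.5508 0.019 ] ext [0.034 0.031] top 0.1712 r 0.551
blue px [190. 207.] n 378 mid [ 0.4212 -0.1742] ext [0.037 0.036] top 0.0581 r 0.456
yel px [276. 121.] n 107 mid [0.4922 0.0397] ext [0.015 0.019] top 0.1604 r 0.494
yel px [128. 260.] n 638 mid [ 0.4107 -0.3317] ext [0.036 0.04 ] top 0.0626 r 0.528
red px [249. 296.] n 158 mid [ 0.626  -0.2808] ext [0.02  0.021] top 0.0393 r 0.686
```

Blue's top has dropped to 171 mm (about 2 mm above level), and force shows the pan carries the yellow. Releasing.

>>> drive_tool(
  increments=[
    {"claw": 0.031,"dx": 0,"dy": 0,"dz": 0,"wx": 0,"wy": 0,"wz": 0},
    {"claw": 0.035,"dx": 0,"dy": 0,"dz": 0,"wx": 0,"wy": 0,"wz": 0},
    {"claw": 0.045,"dx": 0,"dy": 0,"dz": 0,"wx": 0,"wy": 0,"wz": 0},
    {"claw": 0.06,"dx": 0,"dy": 0,"dz": 0,"wx": 0,"wy": 0,"wz": 0},
    {"claw": 0.06,"dx": 0,"dy": 0,"dz": 0,"wx": 0,"wy": 0,"wz": 0},
    {"claw": 0.06,"dx": 0,"dy": 0,"dz": -0.01,"wx": 0,"wy": 0,"wz": 0},
    {"claw": 0.06,"dx": 0,"dy": 0,"dz": -0.03,"wx": 0,"wy": 0,"wz": 0},
    {"claw": 0.06,"dx": 0,"dy": 0,"dz": -0.04,"wx": 0,"wy": 0,"wz": 0},
    {"claw": 0.06,"dx": 0,"dy": 0,"dz": -0.04,"wx": 0,"wy": 0,"wz": 0},
    {"claw": 0.06,"dx": 0,"dy": 0,"dz": -0.02,"wx": 0,"wy": 0,"wz": 0},
    {"claw": 0.06,"dx": 0,"dy": 0,"dz": 0,"wx": 0,"wy": 0,"wz": 0},
    {"claw": 0.06,"dx": 0,"dy": 0,"dz": 0,"wx": 0,"wy": 0,"wz": 0},
    {"claw": 0.06,"dx": 0,"dy": 0,"dz": 0,"wx": 0,"wy": 0,"wz": 0},
    {"claw": 0.06,"dx": 0,"dy": 0,"dz": 0,"wx": 0,"wy": 0,"wz": 0},
    {"claw": 0.06,"dx": 0,"dy": 0,"dz": 0,"wx": 0,"wy": 0,"wz": 0},
    {"claw": 0.06,"dx": 0,"dy": 0,"dz": 0,"wx": 0,"wy": 0,"wz": 0},
    {"claw": 0.06,"dx": 0,"dy": 0,"dz": 0,"wx": 0,"wy": 0,"wz": 0},
    {"claw": 0.06,"dx": 0,"dy": 0,"dz": 0,"wx": 0,"wy": 0,"wz": 0},
    {"claw": 0.06,"dx": 0,"dy": 0,"dz": 0,"wx": 0,"wy": 0,"wz": 0},
    {"claw": 0.06,"dx": 0,"dy": 0,"dz": 0,"wx": 0,"wy": 0,"wz": 0},
  ],
)

```text
t: 19.38
eef_pos: [0.4838, 0.0444, 0.2853]
tool_rot: [0.0, 0.126, 0.992, 0.0]
contact_force: [0.5, 0.4, 0.6]
gripper_width: 0.701
grasp_force: 0.0
```

```bash
python3 - <<'E'
from m import *
for n in("scene","wrist","scene"):
    im,W=cloud(n); cv2.imwrite(f"pics/{n}4.png",im[:,:,::-1]); print(n); blobs(im,W)
    if n=="scene": print("pan",np.nanmedian(W[135:145,265:280,2]))
cv2.imwrite("pics/s4.png",cv2.resize(im[40:240,150:400,::-1],None,fx=3,fy=3))
E
```

```text
scene
blue px [297. 133.] n 381 mid [0.5515 0.0187] ext [0.035 0.034] top 0.1695 r 0.552
blue px [190. 207.] n 373 mid [ 0.4211 -0.1761] ext [0.035 0.035] top 0.0583 r 0.456
yel px [272. 121.] n 138 mid [0.4836 0.0375] ext [0.025 0.02 ] top 0.1591 r 0.485
yel px [128. 259.] n 591 mid [ 0.4105 -0.3315] ext [0.037 0.038] top 0.0629 r 0.528
red px [249. 295.] n 151 mid [ 0.626  -0.2808] ext [0.02 0.02] top 0.04 r 0.686
pan 0.11218923878021007
wrist
blue px [ 69. 156.] n 984 mid [ 0.4187 -0.1654] ext [0.037 0.035] top 0.0576 r 0.45
blue px [256. 258.] n 1857 mid [0.5474 0.0271] ext [0.039 0.038] top 0.1692 r 0.548
yel px [257. 182.] n 400 mid [0.4786 0.0461] ext [0.016 0.026] top 0.1584 r 0.481
scene
blue px [297. 133.] n 379 mid [0.5512 0.0192] ext [0.034 0.032] top 0.1696 r 0.551
blue px [190. 207.] n 381 mid [ 0.4211 -0.1753] ext [0.037 0.034] top 0.0585 r 0.456
yel px [273. 121.] n 140 mid [0.484  0.0385] ext [0.026 0.023] top 0.1586 r 0.486
yel px [127. 259.] n 566 mid [ 0.4108 -0.3319] ext [0.037 0.038] top 0.0627 r 0.528
red px [249. 296.] n 155 mid [ 0.626  -0.2806] ext [0.02  0.019] top 0.0401 r 0.686
pan 0.11227883193159838
```

View pics/s4.png

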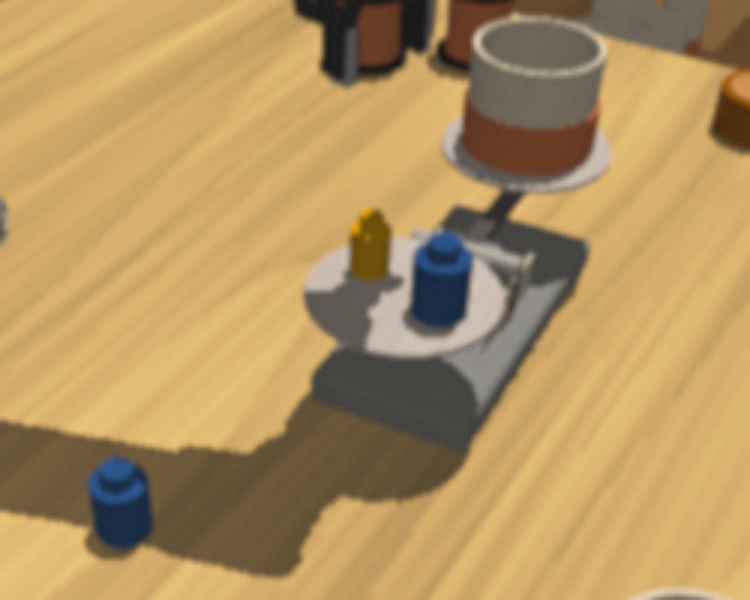

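Both weights stand upright on the pan, yellow at crop (370,250) and blue at (440,285). The pan is at 112 mm, so the beam is level, and the gripper is clear.

```bash
python3 -c "
from station import *
print(hand_in())"
```

```text
the job is handed in; nothing more can be done
None
```

The blue 500 g and yellow 200 g weights stand upright on the pan that was empty, the beam came level with the pan top at about 112 mm (111 mm nominal), so the coil checks out at about 700 g, and the job was handed in at about 19.5 s; the hand-in returned no verdict.

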